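Latch the tan tackle box on the fly-tying table

ROBOT

A 6-joint arm with a two-finger parallel gripper is mounted at the origin on the work surface. World frame = base frame: x ahead of the robot, y to its left, z up, the work surface at z = 0. Lengths are in m, angles in rad, forces in N, time in s.
With the tool pointing down it reaches from about 0.425 to 0.95 m from the base axis. Payload 14.7 kg.
Tool frame: the origin (TCP) lies midway between the tips of the shut fingers; the grasp point (between the pads) lies 19 mm behind it; z points along the fingers, y is the line along which they close (so a half turn about z gives the same grasp; the last joint's range is limited). The gripper opens to 85 mm and grips with 20 to 120 N. Pads are 22 mm wide; open, the fingers measure 114 mm over their backs; the gripper's body (76 mm by 85 mm) begins 54 mm behind the grasp point. The pads swing forward as they close: fully open they stand 13 mm farther back than shut.
Start: joints at [1.234, 0.48, 1.596, -0, 1.065, -0.047], TCP at [0.186, 0.623, 0.231] pointing down, gripper open.
Joint ranges: [-2.75, 2.75], [-0.82, 2.05], [0.23, 2.67], [-1.56, 4.7], [0.09, 2.69], [-2.92, 2.92]. Speed limits (rad/s): [1.89, 1.89, 2.39, 3.01, 3.01, 3.01].

INTERFACE

Orientations are given as a unit quaternion [x, y, z, w].
In Python, from cell import bot, camera gives the robot as it stands. The module is installed in compiled form; this text tells all that it offers.
- The arm moves only by the tool servo_tool, never from a script. Its argument "plan" is one flat list of numbers, 5 for each row, row after row: the opening, from -1 (shut) to 1 (fully open), so that 0 is half open, then the shift along the world's x, y, z in cm, then the turn about the world's z in rad. In form: [hand, dx, dy, dz, turn, hand, dx, dy, dz, turn, ...]. A call has 1 to 20 rows; each row shifts and turns the commanded pose from where the row before left it; what a row does not reach is not made up. A row lasts 1/8 s, in which the tool goes at most 62.5 mm and 10.7 degrees, less where a joint would pass 70% of its speed; a pose out of reach is approached as far as the arm can. A call is refused whole if a number of a shift passes 6.25 or a number of a turn 0.188, either way. A call with a gripper value outside its range is refused whole. The fingers move at their own pace and stop on an object; "grip_force" is the grip in N (left out, the last holds). Time passes only in rows, so rows that do not move let the fingers close. It gives the time, the measured TCP pose, the force, the opening and the grip force at its end, in the units of the state.
- bot.get_state(): the state, without advancing time (a new reading comes with each control period).
- camera(name): name is "side" or "top" or "wrist"; returns a dict with "image" (420x560x3 uint8, blue, green, red), "mtx" (3x3 intrinsics, pixels), "world_from_camera" (4x4, takes a point from camera to world coordinates); the wrist camera has in their place "mount" (4x4, takes a point from camera to tool coordinates, whose origin is the TCP and whose axes are the flange's). Camera axes: x right, y up, looking along -z (the intrinsics and any distortion apply to the point x, -y, -z); pixel columns grow to the right and rows downward; lengths in m; the calibration is good to about 2 mm. The wrist camera is an equidistant fisheye: a pixel r from the principal point sees the ray r / f radians off the axis. A picture is of the moment at which its call begins: read the wrist's pose just before it. There is no depth.
- bot.close_job(): hands the job in; it is judged then, once.
The state is a dict: "t": time; "joints": joint angles; "joint_velocities": joint speeds; "joint_torque": joint torques, N m; "tcp_pos": TCP position; "eef_rot": TCP orientation; "wrist_force": force on the tool from outside, world axes, zero at the start; "moment": the same for the moment, N m; "finger_gap": finger opening in m; "grip_force": force on a finger pad.
Only numpy, scipy, OpenCV 4.12 (cv2) and the standard library are available. Lean on these libraries where they do the work, as an engineer would, in place of code of your own. Each camera call takes 0.05 s, during which the arm holds its last target. There are 200 camera calls.

TASK

Fasten the draw latch on top of the tan tackle box: tip its brass claw forward so that it hooks over the brass keeper, then swing the red-tipped lever back and fully down, past centre, so that the lid seam is drawn together. Leave the green tackle box untouched, its latch open as it is.

Things in the scene. Friction and masses are not known exactly. Their poses are not given: they have to be found in the camera images.
- tan_box: Tan tackle box, heavy, stands fast: 182 x 264 mm, flat lid 120 mm above the table. Origin: centre of its underside. z up, x across the box (near to far side), y along it. Two lid leaves meet at a seam along y at x=0. The draw latch crosses the seam at y=0: lever and claw on the near leaf, brass keeper on the far leaf, which a springy seal holds 6 mm off until drawn (8 N).
- tan_box_lever (a joint): Lever, rad: 0 = straight up, negative = leaning to the keeper (+x), 1.571 = flat, pointing to -x, 1.66 = end stop, tip 5 degrees below flat: shut. Starts -0.35 to 0. Over centre at 1.4. Stiff (0.06 N m), stays where left. Pivot along y at box x=-25, z=134 mm. Steel strip 55 mm long from pivot, 21 wide, 5 thick; its end 16 mm is a red tip 26 wide, 8 thick.
- tan_box_claw_tip (a point): Middle of the lip's free edge, inner face. Brass claw: fork hinged on the lever 20 mm from its pivot, arms outside the lever, 73 long; end 20 mm a plate 36 wide (y), 4 thick, with a lip 11 mm deep. Starts standing, leaning back (-x) 0.6 rad behind the lever, rising over its tip. Loose hinge: pushed to +x past upright it falls over the keeper, if the lever is still as at the start.
- tan_box_keeper (a point): Middle of the top edge of the keeper, a brass ridge 26 mm wide (y), 5 thick, 11 high on the far leaf. At box x=29.7 mm, z=131 with the seam open; x about 25 when drawn. Axes as the box's. Hooked, the claw's lip is on its far (+x) side, close to the lid.
- green_box: Dark green tackle box, same size and latch as the tan one, its latch also open. A bystander, not to be touched. Origin: centre of its underside.

How it is judged:
On the way:
1. the tan box's claw is hooked: its lip is behind the keeper and at least 4 mm below the keeper's top (z of tan_box_claw_tip in the frame of tan_box_keeper below -0.004 m and x of tan_box_claw_tip in the frame of tan_box_keeper between -0.002 and 0.03 m), for 0.2 s.
At the end, for the whole second after the job is handed in: The tan box's claw is hooked behind its keeper (lip at least 4 mm below the keeper's top), its lever lies down past centre and within 10 degrees of its end stop, and the seam is drawn together by at least 2.5 of its 6 mm (z of tan_box_claw_tip in the frame of tan_box_keeper below -0.004 m and x of tan_box_claw_tip in the frame of tan_box_keeper between -0.002 and 0.01 m and x of tan_box_keeper in the frame of tan_box below 0.0272 m and value of joint tan_box_lever above 1.48 rad); the robot touches nothing.
It fails at once if the green box is touched (more than 2 N) (contact force between any of the fingers, the arm and green_box above 2 N).
It also fails if it takes over 38 s, if anything falls off the work surface, if the arm or the gripper's body presses on something with over 40 N, if the wrist force passes 120 N, or if a joint passes its speed limit or range.

## Working session

There is one attempt and no reset: what is moved stays moved. The work goes in short steps, Python scripts to look and compute and a tool call to move; the robot and the scene stay as the last step left them, time stands still between calls to the robot, and variables do not carry over. Pictures are saved under pics/ and viewed, at most 10 in all, crops included, and the job is handed in when it is done.

Besides the shell and the picture viewer there is one more tool, called after "Call:" by a JSON object that holds its "api" and its "payload". servo_tool: Moves the arm, as the interface text tells. Its arguments: {"type":"object","properties":{"plan":{"type":"array","items":{"type":"number"}},"grip_force":{"type":"number"}},"required":["plan"]}

```bash
mkdir -p pics
python3 - <<'E'
from cell import bot,camera
import cv2
print(bot.get_state())
for n in("top","side"):
    c=camera(n); cv2.imwrite(f"pics/{n}0.png",c["image"]); print(n,c["mtx"].tolist(),c["world_from_camera"].tolist(),[k for k in c])
E
```

```text
{'t': 0.0, 'joints': array([ 1.23441247e+00,  4.80836503e-01,  1.59686201e+00,  1.31996218e-05,
        1.06510244e+00, -4.65923900e-02]), 'joint_velocities': array([ 1.35968035e-03, -1.93114082e-03,  4.50496121e-05, -3.14018639e-04,
        1.85791029e-03,  4.08243173e-06]), 'joint_torque': array([ 1.67991498e-04, -9.50656629e+01, -4.30167139e+01,  9.27622864e-06,
        1.26915739e-02, -1.59928680e-05]), 'tcp_pos': array([0.18557538, 0.62252064, 0.23067378]), 'eef_rot': array([ 1.44392399e-01,  9.89520323e-01, -5.92010794e-04, -1.20648551e-04]), 'wrist_force': array([-0.69405746,  0.47656932,  0.0240222 ]), 'moment': array([-0.00390265, -0.02554362, -0.00532842]), 'grip_force': 0.0, 'finger_gap': 0.0853425098743947}
top [[389.6174687558008, 0.0, 285.99793389391425], [0.0, 389.6174687558008, 219.82033997603793], [0.0, 0.0, 1.0]] [[0.01916738389366533, 0.9889276792362105, -0.14715521273524612, 0.44663994813699365], [-0.9995965750725934, 0.01586904743520745, -0.023555475725191708, -0.016680862309145943], [-0.020959448890985076, 0.14754734350025356, 0.9888328892832217, 0.930603089997344], [0.0, 0.0, 0.0, 1.0]] ['image', 'mtx', 'world_from_camera']
side [[543.7724046441444, 0.0, 279.65931499332737], [0.0, 543.7724046441444, 213.81119949516122], [0.0, 0.0, 1.0]] [[0.8914912078377827, 0.3022314296964739, -0.3374901320802677, 0.20836689251109916], [-0.4529506506311623, 0.6092460204048428, -0.6508878511031441, -0.735429935577904], [0.008895754084839004, 0.7331271714542349, 0.68003339332328, 0.915907543598372], [0.0, 0.0, 0.0, 1.0]] ['image', 'mtx', 'world_from_camera']
```

View pics/top0.png

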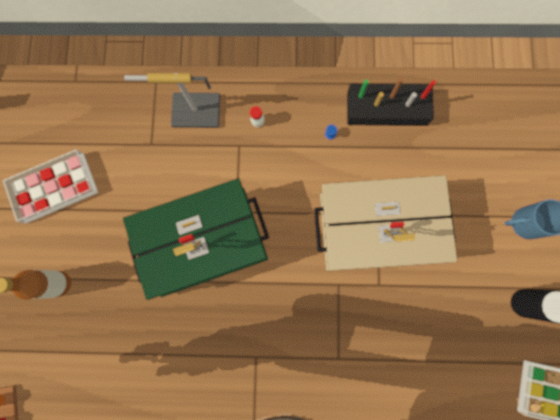

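View pics/side0.png

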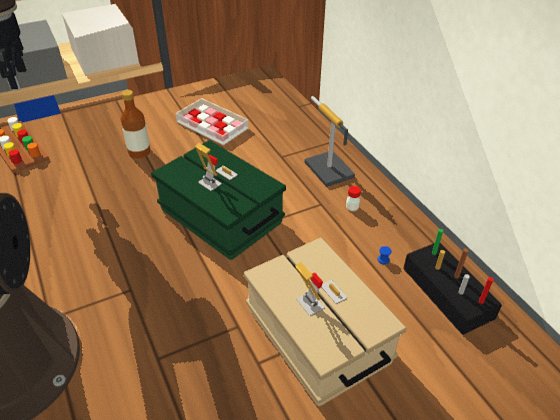

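The top view shows the tan box with lid corners near (321,184), (447,178), (455,263) and (326,270), and its latch near (395,225). The green box is on the left at (195,238). I'll zoom in to measure more finely.

```bash
cat > h.py <<'E'
import numpy as np
from cell import bot,camera
def ray(c,u,v):
    K=c["mtx"];T=c["world_from_camera"]
    d=np.array([(u-K[0,2])/K[0,0],-(v-K[1,2])/K[1,1],-1]); return T[:3,3],T[:3,:3]@d
def atz(c,u,v,z):
    o,d=ray(c,u,v); return o+d*(z-o[2])/d[2]
def proj(c,p):
    K=c["mtx"];T=c["world_from_camera"]; q=T[:3,:3].T@(np.array(p)-T[:3,3])
    return K[0,2]+K[0,0]*q[0]/-q[2], K[1,2]+K[1,1]*q[1]/q[2]
E
python3 - <<'E'
from h import *
import cv2
c=camera("top")
for p in [(321,184),(447,178),(455,263),(326,270)]: print(atz(c,*p,.12).round(4))
a=cv2.resize(c["image"][170:280,310:465],None,fx=5,fy=5,interpolation=cv2.INTER_CUBIC)
cv2.imwrite("pics/t1.png",a)
s=camera("side")["image"][230:350,240:410]
cv2.imwrite("pics/s1.png",cv2.resize(s,None,fx=4.7,fy=4.7,interpolation=cv2.INTER_CUBIC))
E
```

```text
[ 0.6456 -0.0704  0.12  ]
[ 0.6623 -0.3369  0.12  ]
[ 0.4833 -0.3458  0.12  ]
[ 0.4641 -0.0818  0.12  ]
```

View pics/t1.png

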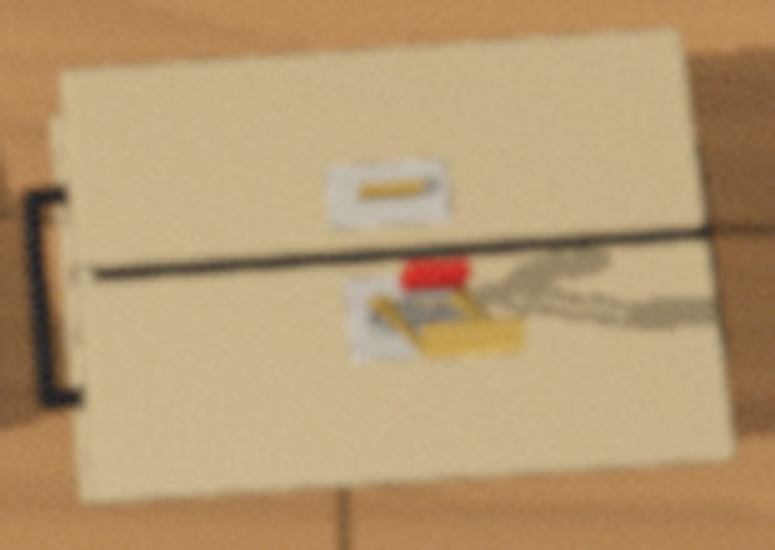

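View pics/s1.png

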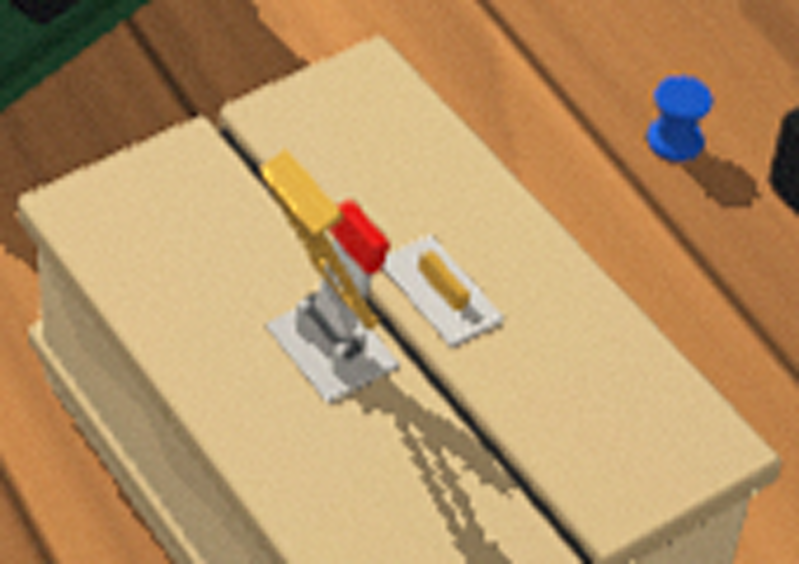

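The crops show the keeper at (392,189) in the top crop and (444,279) in the side crop. The red tip is at (436,272) and (362,236), and the claw plate at (470,337) and (300,190). The claw leans back, toward the robot.

```bash
cat >> h.py <<'E'
def tri(a,b):
    (o1,d1),(o2,d2)=a,b
    A=np.c_[d1,-d2]; s=np.linalg.lstsq(A,o2-o1,rcond=None)[0]
    p,q=o1+s[0]*d1,o2+s[1]*d2; return (p+q)/2,np.linalg.norm(p-q)
E
python3 - <<'E'
from h import *
from scipy.optimize import least_squares
c=camera("top");s=camera("side")
T=lambda u,v:((u+.5)/5-.5+310,(v+.5)/5-.5+170)
S=lambda u,v:((u+.5)/4.7-.5+240,(v+.5)/4.7-.5+230)
obs=[((-.091,.132,.12),c,T(82,502)),((-.091,-.132,.12),c,T(733,458)),((.0297,0,.131),c,T(392,186)),((.0297,0,.131),s,S(444,277)),((-.091,.132,.12),s,S(22,200)),((.003,.132,.12),c,T(93,273)),((.003,-.132,.12),c,T(706,233))]
def W(p,q): x,y,t=p; C,D=np.cos(t),np.sin(t); return np.array([x+C*q[0]-D*q[1],y+D*q[0]+C*q[1],q[2]])
f=lambda p:np.ravel([np.subtract(proj(k,W(p,q)),o) for q,k,o in obs])
r=least_squares(f,[.56,-.2,0]);p=r.x;print(p.round(4),r.fun.reshape(-1,2).round(1).tolist())
np.save("pose.npy",p)
def toB(w): C,D=np.cos(p[2]),np.sin(p[2]); d=w[:2]-p[:2]; return np.round([C*d[0]+D*d[1],-D*d[0]+C*d[1],w[2]],4)
for n,a,b in [("keeper",(392,187),(444,277)),("red",(436,272),(362,236)),("claw",(470,337),(300,190))]:
    w,e=tri(ray(c,*T(*a)),ray(s,*S(*b))); print(n,w.round(4),toB(w),round(e,4))
E
```

```text
[ 0.567  -0.2117  0.0758] [[2.5, -1.0], [0.9, 0.4], [0.4, -0.1], [0.0, -0.4], [-1.3, -1.2], [-2.9, -0.3], [0.8, 0.2]]
keeper [ 0.5965 -0.2092  0.1295] [0.0296 0.0003 0.1295] 0.0006
red [ 0.5537 -0.2131  0.181 ] [-0.0133 -0.0004  0.181 ] 0.0006
claw [ 0.5245 -0.214   0.2227] [-0.0425  0.0009  0.2227] 0.0013
```

Call:
{"api": "servo_tool", "payload": {"plan": [-1,3.57,-3.4,1.65,0,-1,3.57,-3.4,1.65,0,-1,3.57,-3.4,1.65,0,-1,3.57,-3.4,1.65,0,-1,3.57,-3.4,1.65,0,-1,3.57,-3.4,1.65,0,-1,0.75,-5.3,0,0.03,-1,0.75,-5.3,0,0.03,-1,0.75,-5.3,0,0.03,-1,0.75,-5.3,0,0.03,-1,0.75,-5.3,0,0.03,-1,0.75,-5.3,0,0.03,-1,0.75,-5.3,0,0.03,-1,0.75,-5.3,0,0.03,-1,0.75,-5.3,0,0.03,-1,0.75,-5.3,0,0.03,-1,0.75,-5.3,0,0.03,-1,0.75,-5.3,0,0.035,-1,0,0,0,0,-1,0,0,0,0]}}

```text
t: 2.8
tcp_pos: [0.4896, -0.217, 0.3301]
eef_rot: [-0.037, 0.999, 0.0, -0.0]
wrist_force: [0.3, 0.4, 0.1]
finger_gap: -0.0001
grip_force: 0.0
```

Call:
{"api": "servo_tool", "payload": {"plan": [-1,0,0,-4.2,0,-1,0,0,-4.2,0,-1,0,0,-4.2,0,-1,0,0,0,0,-1,1.5,0.11,0,0,-1,1.0,0.08,0,0,-1,0.6,0.05,0,0,-1,0.6,0.05,0,0,-1,0.6,0.05,0,0,-1,0.6,0.05,0,0,-1,0.6,0.05,0,0,-1,0.5,0.04,0,0,-1,0,0,0,0,-1,0,0,0,0,-1,0,0,0,0]}}

```text
t: 4.68
tcp_pos: [0.5497, -0.2123, 0.2043]
eef_rot: [-0.038, 0.999, 0.0, -0.0]
wrist_force: [-0.2, 0.3, -0.5]
finger_gap: -0.0001
grip_force: 0.0
```

Run:
```python
from h import *
import cv2
s=camera("side")["image"][210:350,240:410];t=camera("top")["image"][170:280,330:465]
f=lambda a:cv2.resize(a,(400,int(a.shape[0]*400/a.shape[1])),interpolation=cv2.INTER_CUBIC)
a,b=f(s),f(t);h=max(a.shape[0],b.shape[0])
p=lambda a:np.vstack([a,np.zeros((h-a.shape[0],400,3),np.uint8)])
cv2.imwrite("pics/c2.png",np.hstack([p(a),p(b)]))
```

```text
(no output)
```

View pics/c2.png

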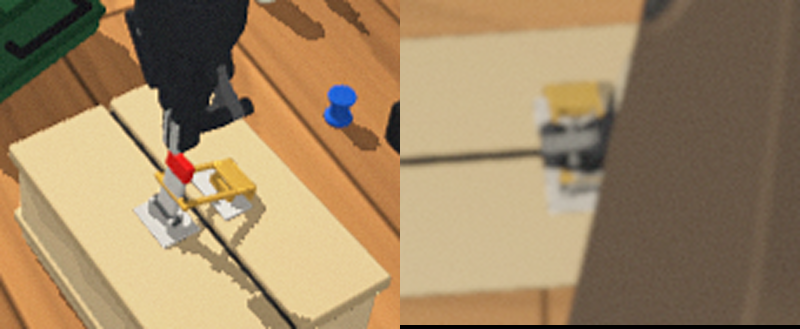

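The claw is down over the keeper: plate at about (232,175) in the side view, with the lever still standing. Next I'll compute the lever arc.

Run:
```python
from h import *
p=np.load("pose.npy");C,D=np.cos(p[2]),np.sin(p[2])
pts=[(18,204),(18,178)]
for th in np.r_[np.linspace(-.24,1.3,10),1.45,1.55,1.64]:
    r=46; P=np.array([-25-r*np.sin(th)+4*np.cos(th),134+r*np.cos(th)+4*np.sin(th)])
    a=np.interp(th,[0.9,1.55],[11,0]); pts.append((P[0]+a,P[1]))
w=np.array([[p[0]+C*x/1e3,p[1]+D*x/1e3,z/1e3] for x,z in pts])
cur=bot.get_state()["tcp_pos"]
print(w[-1].round(4)); print((np.diff(np.vstack([cur,w]),axis=0)*100).round(2).tolist())
```

```text
[ 0.496  -0.2171  0.1348]
[[3.51, 0.2, -0.03], [0.0, 0.0, -2.6], [-1.71, -0.13, -0.03], [-0.76, -0.06, 0.19], [-0.78, -0.06, 0.06], [-0.78, -0.06, -0.08], [-0.76, -0.06, -0.21], [-0.71, -0.05, -0.34], [-0.64, -0.05, -0.45], [-0.65, -0.05, -0.56], [-0.74, -0.06, -0.64], [-0.63, -0.05, -0.71], [-0.45, -0.03, -0.66], [-0.24, -0.02, -0.46], [-0.03, -0.0, -0.41]]
```

Call:
{"api": "servo_tool", "payload": {"plan": [-1,3.5,0.2,0,0,-1,0,0,0,0,-1,0,0,-2.6,0,-1,0,0,0,0,-1,-1.7,-0.13,0,0,-1,-0.76,-0.06,0.19,0,-1,-0.78,-0.06,0.06,0,-1,-0.78,-0.06,-0.08,0,-1,-0.76,-0.06,-0.21,0,-1,-0.71,-0.05,-0.34,0,-1,-0.64,-0.05,-0.45,0,-1,0,0,0,0]}}

```text
t: 6.28
tcp_pos: [0.5228, -0.2148, 0.1694]
eef_rot: [-0.037, 0.999, 0.0, -0.001]
wrist_force: [0.3, 0.7, -0.5]
finger_gap: -0.0002
grip_force: 0.0
```

```bash
cat > v.py <<'E'
from h import *
import cv2,sys
s=camera("side")["image"][210:350,240:410];t=camera("top")["image"][170:280,330:465]
f=lambda a:cv2.resize(a,(400,int(a.shape[0]*400/a.shape[1])),interpolation=cv2.INTER_CUBIC)
a,b=f(s),f(t);h=max(a.shape[0],b.shape[0])
p=lambda a:np.vstack([a,np.zeros((h-a.shape[0],400,3),np.uint8)])
cv2.imwrite(sys.argv[1],np.hstack([p(a),p(b)]))
E
python3 v.py pics/c3.png
```

```text
(no output)
```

View pics/c3.png

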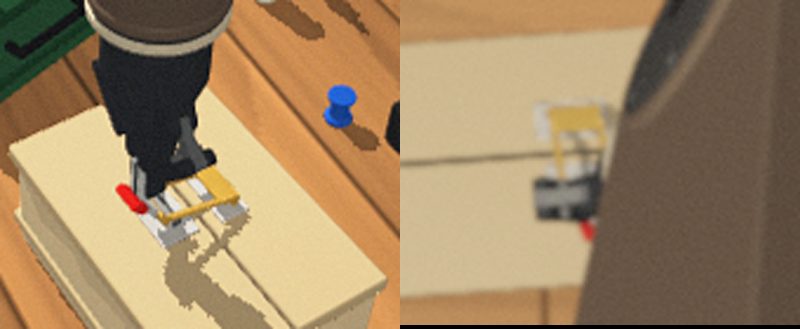

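The lever is leaning back with its red tip at about (130,198), and the claw is still over the keeper. I'll continue the arc.

Call:
{"api": "servo_tool", "payload": {"plan": [-1,-0.65,-0.05,-0.56,0,-1,-0.74,-0.06,-0.64,0,-1,-0.63,-0.05,-0.71,0,-1,-0.45,-0.03,-0.66,0,-1,-0.24,-0.02,-0.46,0,-1,-0.03,0,-0.41,0,-1,0,0,0,0,-1,0,0,0,0]}}

```text
t: 7.38
tcp_pos: [0.4964, -0.2171, 0.1356]
eef_rot: [-0.038, 0.999, -0.0, 0.0]
wrist_force: [0.5, 0.9, -0.1]
finger_gap: 0.0001
grip_force: 0.0
```

Call:
{"api": "servo_tool", "payload": {"plan": [-1,0,0,-0.15,0,-1,0,0,-0.15,0,-1,0,0,0,0,-1,0,0,0,0]}}

```text
t: 7.88
tcp_pos: [0.4966, -0.2172, 0.1336]
eef_rot: [-0.038, 0.999, -0.0, 0.001]
wrist_force: [-4.6, 2.4, 20.0]
finger_gap: 0.0003
grip_force: 9.5
```

The 20 N of contact force says the lever is at its stop. I'll retract and look.

Call:
{"api": "servo_tool", "payload": {"plan": [-1,0,0,2,0,-1,0,0,5,0,-1,0,0,6,0,-1,-2,-1,5,0,-1,0,-6,0,0,-1,0,-6,0,0,-1,0,-6,0,0,-1,0,-6,0,0,-1,0,0,0,0,-1,0,0,0,0]}}

```text
t: 9.12
tcp_pos: [0.476, -0.4667, 0.3121]
eef_rot: [-0.037, 0.999, 0.0, -0.0]
wrist_force: [0.1, 0.7, -0.2]
finger_gap: 0.0
grip_force: 0.0
```

```bash
python3 v.py pics/c4.png
```

```text
(no output)
```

View pics/c4.png

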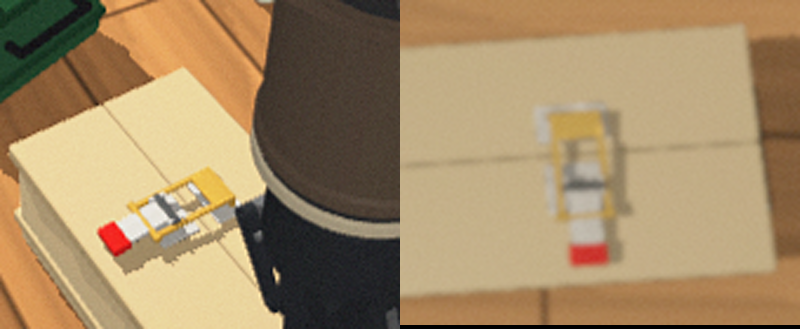

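The latch is shut: the lever lies flat with its red tip at (588,253), the claw covers the keeper, and the seam is now a thin line.

```bash
python3 -c "
from cell import bot
print(bot.close_job())"
```

```text
the job is handed in; nothing more can be done
None
```

I fastened the tan box's latch and handed the job in after about 9 s of robot time: the claw is over the keeper, the lever is down at its end stop and the seam is drawn together; I kept clear of the green box, and the hand-in returned no verdict.

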